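# Stand the long ball-handled key upright in its holder

### The arm

A 6-joint arm with a two-finger parallel gripper is mounted at the origin on a cart in front of the work surface, level with it; the furniture and walls round the work are solid. World frame = base frame: x ahead of the robot, y to its left, z up, the work surface at z = 0. Lengths are in m, angles in rad, forces in N, time in s.
With the tool pointing down it reaches from about 0.375 to 0.9 m from the base axis. Payload 3.1 kg.
Tool frame: the origin (TCP) lies at the very end of the fingers, on their centre line; the grasp point (between the pads) lies 19 mm behind it (grip_depth is the distance from the TCP to the grasp point, in m); z points along the fingers, y is the line along which they close (so a half turn about z gives the same grasp; the last joint's range is limited). The gripper opens to 85 mm and grips with 20 to 120 N. Pads are 22 mm wide; open, the fingers measure 114 mm over their backs; the gripper's body (76 mm by 85 mm) begins 54 mm behind the grasp point. The pads swing forward as they close: fully open they stand 13 mm farther back than shut.
Start: joints at [-1.456, 0.527, 1.433, -0, 1.181, -0.178], TCP at [0.181, -0.598, 0.231] pointing down, gripper open.
Joint ranges: [-3.08, 3.08], [-0.75, 2.2], [0.22, 2.44], [-1.43, 4.57], [0, 2.65], [-2.85, 2.85]. Speed limits (rad/s): [2.79, 2.79, 3.14, 3.14, 3.14, 3.14].

### API

Orientations are given as a unit quaternion [x, y, z, w].
In Python, from station import * gives the robot as it stands.
- The arm moves only by the tool apply_moves, never from a script. Its argument "plan" is a list of rows, each a list of 7 numbers: the shift along the tool's x, y, z in m, then the turn, a rotation vector about the tool's x, y, z in rad, then the gripper command: -1 is fully open, 1 is shut, values between are in proportion. In form: [[dx, dy, dz, wx, wy, wz, jaw], ...]. A call has 1 to 8 rows; each row shifts and turns the commanded pose from where the row before left it, along the tool's axes as they then stand; what a row does not reach is not made up. A row lasts 1/8 s, in which the tool goes at most 62.5 mm and 10.7 degrees, less where a joint would pass 70% of its speed; a pose out of reach is approached as far as the arm can. A call is refused whole if a number of a shift passes 0.0625 or a number of a turn 0.188, either way. A call with a gripper value outside its range is refused whole. The fingers move at their own pace and stop on an object; "force" is the grip in N (left out, the last holds). Time passes only in rows, so rows that do not move let the fingers close. It gives the time, the measured TCP pose, the force, the opening and the grip force at its end, in the units of the state.
- sense(): the state, without advancing time (a new reading comes with each control period).
- snapshot(name): name is "scene" or "top" or "wrist"; returns the picture (420x560x3 uint8, red, green, blue); there is no depth.
- calibration(name): a dict with "camera_matrix" (3x3 intrinsics, pixels), "R" (3x3) and "t" (3): a world point X has camera coordinates R X + t; the wrist camera has in their place "mount" (4x4, takes a point from camera to tool coordinates, whose origin is the TCP and whose axes are the flange's). Camera axes: x right, y down, z forward; pixel columns grow to the right and rows downward; lengths in m; the calibration is good to about 2 mm. A picture is of the moment at which its call begins: read the wrist's pose just before it. calibration takes no time and is no camera call.
- sign_off(): hands the job in; it is judged then, once.
The state is a dict: "t": time; "q": joint angles; "qd": joint speeds; "tau": joint torques, N m; "tcp_pos": TCP position; "tool_rot": TCP orientation; "force": force on the tool from outside, world axes, zero at the start; "ft_torque": the same for the moment, N m; "finger_gap": opening from 0.0 (shut) to 1.0 (fully open); "gripper_force": force on a finger pad.
Only numpy, scipy, OpenCV 4.12 (cv2) and the standard library are available. Lean on these libraries where they do the work, as an engineer would, in place of code of your own. Each camera call takes 0.05 s, during which the arm holds its last target. There are 200 camera calls.

### The job

Put the longer of the two ball-handled hex keys away: grip it by its black ball, lift it, ease the grip so that it swings down about the ball until it hangs head down, tighten again and lower it into the flared round tube of the tool holder. Set it down upright on the bottom of the tube, ball up, before you let go (do not drop it in), and do not disturb the shorter key.

Things in the scene. Friction and masses are not known exactly. Their poses are not given: they have to be found in the camera images.
- long_key: Long hex key, lying: black ball 40 mm across, steel rod 12 mm thick, hex head of dark steel 40 mm across flats (46 over corners), 40 mm long; 170 mm over all, 0.18-0.28 kg, mostly in the head. Origin: ball centre, 20 mm above the bench; +x runs along the rod to the head, end face at 150 mm, roughly away from the robot. Ball pinched: 80 N holds the key level, 20 N or less lets it swing down, 2 N drops it.
- short_key: The short hex key, a bystander of the same make and the same thicknesses, ball 40 mm across, 115 mm long over all; head 25 mm long. Origin: centre of the ball; +x runs along the rod to the head, whose end face is 95 mm from the origin.
- long_key_foot (a point): Centre of the flat end face of the long key's head, 150 mm along its +x from the ball's centre. In a grip of about 20 N the swing can stop up to 12 degrees either side of plumb; eased to about 8 N it hangs nearer plumb.
- pocket (a point): Tool holder, fixed: a base plate 120 x 120 x 6 mm with an upright open round tube on its middle, 70 mm outside, 64 mm inside; from 50 mm above the bench the mouth flares like a funnel to 112 mm inside at the rim, 96 mm above the bench. This point is the centre of the tube's inner floor, 8 mm above the bench; z up. A long key standing in it has its ball's centre 158 mm above the bench.
Not all that is in view belongs to the job. Leave any pink or turquoise look-alike of the long_key alone.

How it is judged:
By the outcome, as a careful person would: the job done as asked, in the order asked, and still so for the second after the job is handed in, with the robot touching nothing.
It also fails if it takes over 51 s, if anything falls off the work surface, if the arm or the gripper's body presses on something with over 40 N, if the wrist force passes 120 N, or if a joint passes its speed limit or range.

## Working session

There is one attempt and no reset: what is moved stays moved. The work goes in short steps, Python scripts to look and compute and a tool call to move; the robot and the scene stay as the last step left them, time stands still between calls to the robot, and variables do not carry over. Pictures are saved under pics/ and viewed, at most 10 in all, crops included, and the job is handed in when it is done.

Besides the shell and the picture viewer there is one more tool, called after "Call:" as name(argument=value, ...), one argument or row to a line, values as JSON. apply_moves: Moves the arm, as the interface text tells. Its arguments: {"type":"object","properties":{"plan":{"type":"array"},"force":{"type":"number"}},"required":["plan"]}

```bash
ls; mkdir -p pics; python3 - <<'E'
from station import *
import cv2,numpy as np
s=sense();print(s)
for n in("scene","top"):
    cv2.imwrite(f"pics/{n}1.png",snapshot(n)[:,:,::-1]); c=calibration(n);print(n,c)
print(calibration("wrist"))
E
```

```text
pics
{'t': 0.0, 'q': array([-1.45553060e+00,  5.28485006e-01,  1.43388581e+00, -3.57310781e-05,
        1.18139844e+00, -1.78494606e-01]), 'qd': array([-0.00114805, -0.00048183, -0.00088708, -0.00098316, -0.0011907 ,
       -0.00100213]), 'tau': array([ 1.74280831e-03, -4.42343330e+01, -1.78026330e+01, -1.14474219e-04,
        8.41017027e-03,  3.21452262e-06]), 'tcp_pos': array([ 0.18090993, -0.59750353,  0.23032729]), 'tool_rot': array([ 9.89230906e-01,  1.46359247e-01,  1.78878043e-05, -1.08827770e-03]), 'force': array([ 0.05759073, -0.16991521,  0.75353699]), 'ft_torque': array([-0.02767711, -0.00281361,  0.00285541]), 'gripper_force': 0.0, 'finger_gap': 1.0023770404609955}
scene {'camera_matrix': array([[404.95381099,   0.        , 283.2743046 ],
       [  0.        , 404.95381099, 212.39462282],
       [  0.        ,   0.        ,   1.        ]]), 'R': array([[-0.53959496, -0.84183386,  0.01237075],
       [-0.55972642,  0.34771746, -0.75219606],
       [ 0.62892258, -0.41280544, -0.65882324]]), 't': array([0.31755562, 0.33470773, 0.74253113])}
top {'camera_matrix': array([[512.
[... 167 characters left out ...]
, -0.99981978,  0.01316964],
       [-0.99687847,  0.01260702, -0.07793831],
       [ 0.07775824, -0.01419424, -0.9968712 ]]), 't': array([0.01513801, 0.57521298, 1.4393652 ])}
{'camera_matrix': array([[357.7553357 ,   0.        , 281.51985414],
       [  0.        , 357.7553357 , 210.63621692],
       [  0.        ,   0.        ,   1.        ]]), 'mount': array([[ 8.43478621e-04, -9.53003010e-01, -3.02959654e-01,
         7.67699651e-02],
       [ 9.99999202e-01,  5.18765001e-04,  1.15227666e-03,
        -2.02578372e-03],
       [-9.40958264e-04, -3.02960384e-01,  9.53002686e-01,
        -1.42816941e-01],
       [ 0.00000000e+00,  0.00000000e+00,  0.00000000e+00,
         1.00000000e+00]])}
```

View pics/top1.png

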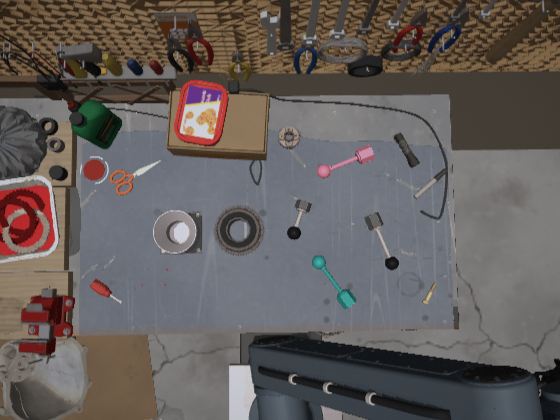

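View pics/scene1.png

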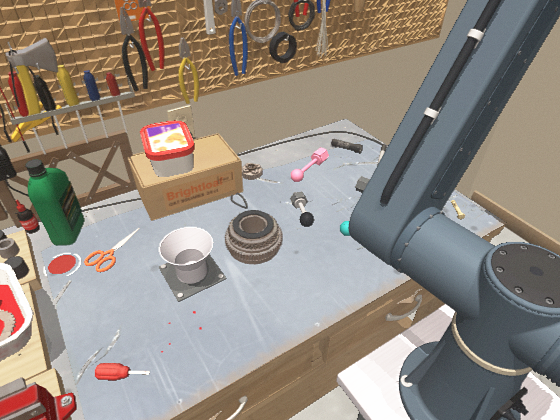

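The top view shows the long key with its ball at (391,263) and head at (374,221). The short key's ball is at (294,233), and the holder's funnel is centred near (177,232). The pink and turquoise look-alikes are at (345,163) and (333,280).

```bash
cat > h.py <<'E'
from station import *
import cv2,numpy as np
from scipy.spatial.transform import Rotation as Ro
def cam(n,s=None):
    c=calibration(n);K=c["camera_matrix"]
    if n!="wrist": return K,c["R"],c["t"]
    T=np.eye(4);T[:3,:3]=Ro.from_quat(s["tool_rot"]).as_matrix();T[:3,3]=s["tcp_pos"]
    W=np.linalg.inv(T@c["mount"]);return K,W[:3,:3],W[:3,3]
def ray(C,uv,z):
    K,R,t=C;o=-R.T@t;d=R.T@np.linalg.solve(K,[uv[0],uv[1],1]);return o+d*(z-o[2])/d[2]
def proj(C,X):
    K,R,t=C;p=K@(R@np.asarray(X,float)+t);return p[:2]/p[2]
def blobs(m,amin=30):
    n,l,st,ce=cv2.connectedComponentsWithStats(m.astype(np.uint8));return [(st[i].tolist(),ce[i].round(1)) for i in range(1,n) if st[i][4]>=amin]
E
python3 - <<'E'
from h import *
C=cam("top");im=cv2.imread("pics/top1.png");g=im.max(2)
for (x0,x1,y0,y1) in((350,410,200,280),(280,320,190,245)):
    for th in(35,80):
        for st,c in blobs(g[y0:y1,x0:x1]<th): 
            c=c+[x0,y0];print(th,st,c,ray(C,c,.02).round(4))
# holder
for z,uv in((.096,(177,232)),(.02,(391,263)),(.02,(374,221))):print(ray(C,uv,z))
cv2.imwrite("pics/crop.png",cv2.resize(im[195:285,140:420],None,fx=2.8,fy=2.8,interpolation=cv2.INTER_CUBIC))
E
```

```text
35 [36, 57, 13, 13, 116] [391.6 262.8] [ 0.4322 -0.3065  0.02  ]
80 [26, 12, 7, 14, 31] [379.4 218.3] [ 0.5595 -0.2753  0.02  ]
80 [15, 16, 9, 14, 66] [368.7 222.7] [ 0.5473 -0.2443  0.02  ]
80 [35, 57, 14, 13, 142] [391.3 262.8] [ 0.4322 -0.3056  0.02  ]
35 [8, 37, 13, 12, 113] [293.8 232.6] [ 0.5218 -0.0295  0.02  ]
80 [15, 10, 6, 8, 31] [297.2 203.4] [ 0.6053 -0.0405  0.02  ]
80 [26, 13, 6, 9, 30] [308.3 207. ] [ 0.5946 -0.0721  0.02  ]
80 [7, 36, 14, 14, 141] [293.5 232.5] [ 0.5221 -0.0286  0.02  ]
[0.52443111 0.28842796 0.096     ]
[ 0.43167032 -0.30476389  0.02      ]
[ 0.55200279 -0.25961912  0.02      ]
```

View pics/crop.png

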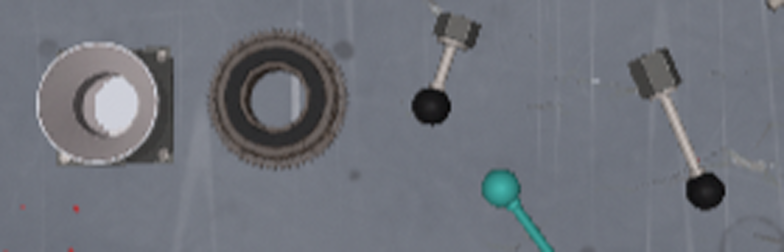

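Top view: rim centre near (175,232), tube floor near (181,232). The key's yaw is about 20°, close to the tool's present heading, so I'm moving above the ball.

Call:
apply_moves(
  plan=[
    [0.0406,-0.0259,0.01,0,0,0,-1],
    [0.0406,-0.0259,0.01,0,0,0,-1],
    [0.0406,-0.0259,0.01,0,0,0,-1],
    [0.0406,-0.0259,0.01,0,0,0,-1],
    [0.0406,-0.0259,0.01,0,0,0,-1],
    [0.0406,-0.0259,0.01,0,0,0,-1],
    [0.0406,-0.0259,0.01,0,0,0,-1],
    [0.0406,-0.0259,0.01,0,0,-0.066,-1],
  ],
)

```text
t: 1.1
tcp_pos: [0.4327, -0.3045, 0.1508]
tool_rot: [0.984, 0.18, -0.0, -0.0]
force: [0.3, 0.3, -0.2]
finger_gap: 1.004
gripper_force: 0.0
```

Call:
apply_moves(
  plan=[
    [0,0,0,0,0,0,-1],
    [0,0,0,0,0,0,-1],
  ],
)

```text
t: 1.35
tcp_pos: [0.4319, -0.306, 0.1512]
tool_rot: [0.984, 0.179, -0.0, 0.0]
force: [0.3, -0.7, -0.4]
finger_gap: 0.998
gripper_force: 0.0
```

```bash
cat > key.py <<'E'
from h import *
import sys
s=sense();im=snapshot("wrist")[:,:,::-1].copy();cv2.imwrite(f"pics/{sys.argv[1]}.png",im);C=cam("wrist",s)
print(s["tcp_pos"],Ro.from_quat(s["tool_rot"]).as_matrix().round(3).tolist(),s["t"],s["finger_gap"])
E
cat > k1.py <<'E'
from key import *
print(proj(C,[.432,-.305,.02]))
for th in(35,60):
  for st,c in blobs(im.max(2)<th,200): print(th,st,c,ray(C,c,.02).round(4))
E
python3 k1.py w1
```

```text
[ 0.43185597 -0.30602368  0.15121163] [[0.936, 0.352, -0.0], [0.352, -0.936, -0.0], [-0.0, 0.0, -1.0]] 1.35 0.9978793083842155
[282.55500596 197.71316113]
35 [260, 181, 46, 42, 808] [284.4 203.3] [ 0.4282 -0.308   0.02  ]
35 [0, 278, 560, 142, 31059] [285.3 379.5] [ 0.2661 -0.3706  0.02  ]
60 [259, 180, 48, 44, 1660] [282.6 201.1] [ 0.4294 -0.306   0.02  ]
60 [0, 277, 560, 143, 35087] [276.7 376.6] [ 0.2664 -0.3618  0.02  ]
```

View pics/w1.png

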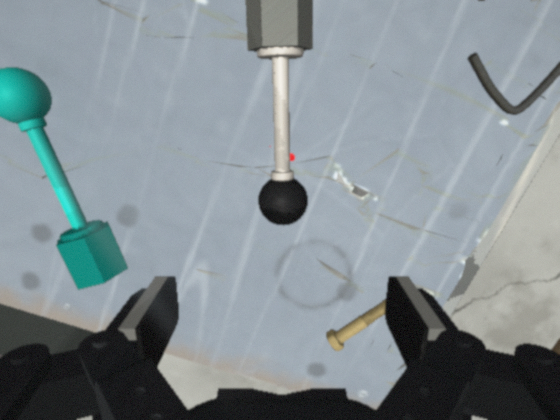

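The ball is at (283,202) and the rod runs straight up the image to (279,50), so it's aligned. Nothing lies under the fingers, so I'm descending and gripping.

Call:
apply_moves(
  plan=[
    [-0.002,0,0.04,0,0,0,-1],
    [0,0,0.04,0,0,0,-1],
    [0,0,0.035,0,0,0,-1],
    [0,0,0.02,0,0,0,-1],
    [0,0,0.013,0,0,0,-1],
    [0,0,0,0,0,0,-1],
  ],
  force=80,
)

```text
t: 2.15
tcp_pos: [0.4294, -0.3072, 0.0028]
tool_rot: [0.984, 0.178, -0.0, -0.0]
force: [0.4, 0.3, 0.0]
finger_gap: 0.999
gripper_force: 0.0
```

Call:
apply_moves(
  plan=[
    [0,0,0,0,0,0,1],
    [0,0,0,0,0,0,1],
    [0,0,0,0,0,0,1],
    [0,0,0,0,0,0,1],
    [0,0,0,0,0,0,1],
    [0,0,0,0,0,0,1],
    [0,0,0,0,0,0,1],
    [0,0,0,0,0,0,1],
  ],
  force=80,
)

```text
t: 3.15
tcp_pos: [0.4305, -0.307, 0.0045]
tool_rot: [0.984, 0.179, 0.0, 0.001]
force: [0.2, 0.2, 5.9]
finger_gap: 0.431
gripper_force: 79.3
```

```bash
cat > v.py <<'E'
from key import *
cv2.imwrite("pics/%s.png"%sys.argv[1],np.hstack([im[100:400,130:430],cv2.resize(snapshot("scene")[130:270,270:420,::-1],(321,300))]))
E
python3 v.py w2
```

```text
[ 0.43048002 -0.30700911  0.00451213] [[0.936, 0.353, 0.001], [0.353, -0.936, -0.002], [0.0, 0.002, -1.0]] 3.15 0.43068230101856864
```

View pics/w2.png

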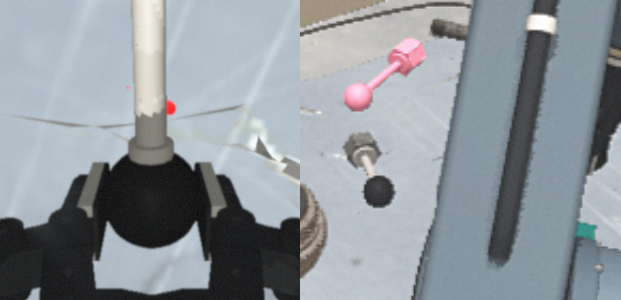

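The ball sits between the pads with the rod straight ahead. Lifting at 80 N.

Call:
apply_moves(
  plan=[
    [0,0,-0.01,0,0,0,1],
    [0,0,-0.02,0,0,0,1],
    [0,0,-0.03,0,0,0,1],
    [0,0,-0.03,0,0,0,1],
    [0,0,0,0,0,0,1],
  ],
  force=80,
)

```text
t: 3.88
tcp_pos: [0.431, -0.3074, 0.0954]
tool_rot: [0.984, 0.179, 0.001, 0.002]
force: [-0.1, 0.6, -2.8]
finger_gap: 0.429
gripper_force: 80.2
```

```bash
python3 v.py w3
```

```text
[ 0.43101166 -0.30743633  0.09541736] [[0.936, 0.352, 0.003], [0.352, -0.936, -0.004], [0.002, 0.005, -1.0]] 3.875 0.42870742453222543
```

View pics/w3.png

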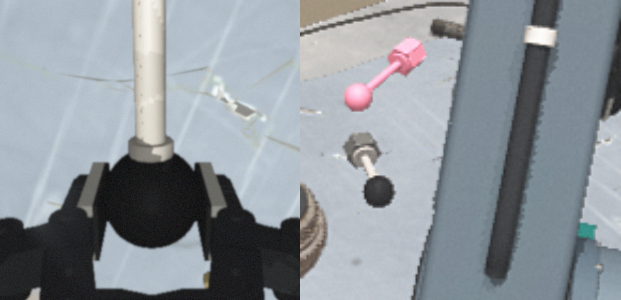

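The key is held level. Next I lift it to swing height, then ease to 20 N.

Call:
apply_moves(
  plan=[
    [0,0,-0.03,0,0,0,1],
    [0,0,-0.035,0,0,0,1],
    [0,0,-0.035,0,0,0,1],
    [0,0,-0.035,0,0,0,1],
    [0,0,-0.035,0,0,0,1],
    [0,0,-0.015,0,0,0,1],
    [0,0,0,0,0,0,1],
    [0,0,0,0,0,0,1],
  ],
  force=80,
)

```text
t: 4.97
tcp_pos: [0.4291, -0.3056, 0.2763]
tool_rot: [0.984, 0.179, -0.001, -0.002]
force: [-0.2, 0.3, -2.8]
finger_gap: 0.43
gripper_force: 80.4
```

Call:
apply_moves(
  plan=[
    [0,0,0,0,0,0,1],
    [0,0,0,0,0,0,1],
    [0,0,0,0,0,0,1],
    [0,0,0,0,0,0,1],
    [0,0,0,0,0,0,1],
    [0,0,0,0,0,0,1],
    [0,0,0,0,0,0,1],
    [0,0,0,0,0,0,1],
  ],
  force=20,
)

```text
t: 5.98
tcp_pos: [0.43, -0.3065, 0.2783]
tool_rot: [0.984, 0.179, -0.0, -0.0]
force: [-0.6, -0.8, -1.4]
finger_gap: 0.429
gripper_force: 80.4
```

Call:
apply_moves(
  plan=[
    [0,0,0,0,0,0,1],
    [0,0,0,0,0,0,1],
    [0,0,0,0,0,0,1],
    [0,0,0,0,0,0,1],
    [0,0,0,0,0,0,1],
    [0,0,0,0,0,0,1],
    [0,0,0,0,0,0,1],
    [0,0,0,0,0,0,1],
  ],
  force=8,
)

```text
t: 6.98
tcp_pos: [0.43, -0.3065, 0.2783]
tool_rot: [0.984, 0.179, 0.0, 0.0]
force: [-0.4, 0.7, -3.6]
finger_gap: 0.43
gripper_force: 80.4
```

```bash
cat > v2.py <<'E'
from key import *
cv2.imwrite("pics/%s.png"%sys.argv[1],np.hstack([im[100:400,130:430],cv2.resize(snapshot("top")[180:300,330:450,::-1],(300,300))]))
print(s["gripper_force"],s["force"],s["ft_torque"])
E
python3 v2.py w4
```

```text
[ 0.43001768 -0.30653216  0.2783433 ] [[0.936, 0.352, 0.0], [0.352, -0.936, -0.0], [-0.0, 0.0, -1.0]] 6.975 0.42987522133974576
80.43881893157959 [-0.4077739   0.66106438 -3.59519126] [-0.08219976  0.29471841 -0.00528831]
```

View pics/w4.png

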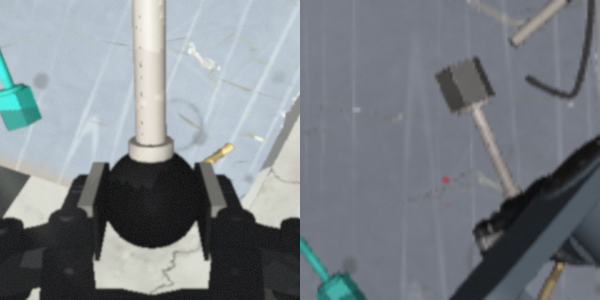

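The grip stayed at 80 N and the key is still level, so the force change needs a fresh jaw command. Trying a slightly different jaw value at 20 N.

Call:
apply_moves(
  plan=[
    [0,0,0,0,0,0,0.9],
    [0,0,0,0,0,0,0.9],
  ],
  force=20,
)

```text
t: 7.32
tcp_pos: [0.43, -0.3065, 0.2783]
tool_rot: [0.984, 0.179, 0.0, -0.0]
force: [0.4, -0.7, -3.0]
finger_gap: 0.43
gripper_force: 80.4
```

Call:
apply_moves(
  plan=[
    [0,0,0,0,0,0,0.4],
  ],
  force=20,
)

```text
t: 7.45
tcp_pos: [0.43, -0.3065, 0.2783]
tool_rot: [0.984, 0.179, 0.0, 0.0]
force: [0.1, 0.1, -2.7]
finger_gap: 0.428
gripper_force: 80.4
```

Call:
apply_moves(
  plan=[
    [0,0,0,0,0,0,0.25],
  ],
  force=20,
)

```text
t: 7.58
tcp_pos: [0.43, -0.3065, 0.2783]
tool_rot: [0.984, 0.179, 0.0, 0.0]
force: [0.6, -0.6, -2.5]
finger_gap: 0.428
gripper_force: 80.4
```

Call:
apply_moves(
  plan=[
    [0,0,0,0,0,0,0.19],
  ],
  force=20,
)

```text
t: 7.7
tcp_pos: [0.43, -0.3065, 0.2783]
tool_rot: [0.984, 0.179, -0.0, -0.0]
force: [0.9, 0.1, -1.9]
finger_gap: 0.431
gripper_force: 80.4
```

Call:
apply_moves(
  plan=[
    [0,0,0,0,0,0,0.165],
  ],
)

```text
t: 7.82
tcp_pos: [0.43, -0.3065, 0.2783]
tool_rot: [0.984, 0.179, 0.0, 0.0]
force: [0.8, -0.3, -2.7]
finger_gap: 0.432
gripper_force: 80.4
```

Call:
apply_moves(
  plan=[
    [0,0,0,0,0,0,0.15],
  ],
)

```text
t: 7.95
tcp_pos: [0.43, -0.3065, 0.2783]
tool_rot: [0.984, 0.179, 0.0, -0.0]
force: [0.4, -0.8, -2.8]
finger_gap: 0.43
gripper_force: 80.4
```

Call:
apply_moves(
  plan=[
    [0,0,0,0,0,0,0.14],
  ],
)

```text
t: 8.07
tcp_pos: [0.43, -0.3065, 0.2783]
tool_rot: [0.984, 0.179, -0.0, -0.0]
force: [-0.1, 0.4, -2.0]
finger_gap: 0.432
gripper_force: 70.5
```

Call:
apply_moves(
  plan=[
    [0,0,0,0,0,0,0.135],
  ],
)

```text
t: 8.2
tcp_pos: [0.43, -0.3065, 0.2783]
tool_rot: [0.984, 0.179, -0.0, -0.0]
force: [0.7, -0.5, -3.3]
finger_gap: 0.434
gripper_force: 63.9
```

Now it eases: about 6.6 N per 0.005 of jaw.

Call:
apply_moves(
  plan=[
    [0,0,0,0,0,0,0.115],
  ],
)

```text
t: 8.32
tcp_pos: [0.4302, -0.3066, 0.2784]
tool_rot: [0.984, 0.179, 0.0, 0.0]
force: [-0.1, -0.4, -1.5]
finger_gap: 0.443
gripper_force: 39.3
```

Call:
apply_moves(
  plan=[
    [0,0,0,0,0,0,0.108],
  ],
)

```text
t: 8.45
tcp_pos: [0.4304, -0.3065, 0.2785]
tool_rot: [0.984, 0.179, 0.001, 0.0]
force: [1.5, 0.6, -1.5]
finger_gap: 0.447
gripper_force: 31.0
```

Call:
apply_moves(
  plan=[
    [0,0,0,0,0,0,0.098],
    [0,0,0,0,0,0,0.098],
    [0,0,0,0,0,0,0.098],
  ],
)

```text
t: 8.82
tcp_pos: [0.4301, -0.3066, 0.2783]
tool_rot: [0.984, 0.179, 0.0, 0.0]
force: [0.4, -0.0, -3.2]
finger_gap: 0.454
gripper_force: 19.8
```

Call:
apply_moves(
  plan=[
    [0,0,0,0,0,0,0.094],
    [0,0,0,0,0,0,0.094],
    [0,0,0,0,0,0,0.094],
    [0,0,0,0,0,0,0.094],
  ],
)

```text
t: 9.32
tcp_pos: [0.43, -0.3065, 0.2783]
tool_rot: [0.984, 0.179, -0.0, -0.0]
force: [1.2, 0.1, -2.0]
finger_gap: 0.463
gripper_force: 16.1
```

Call:
apply_moves(
  plan=[
    [0,0,0,0,0,0,0.09],
    [0,0,0,0,0,0,0.087],
    [0,0,0,0,0,0,0.087],
    [0,0,0,0,0,0,0.087],
    [0,0,0,0,0,0,0.087],
    [0,0,0,0,0,0,0.087],
    [0,0,0,0,0,0,0.087],
    [0,0,0,0,0,0,0.087],
  ],
)

```text
t: 10.32
tcp_pos: [0.43, -0.3065, 0.2783]
tool_rot: [0.984, 0.179, -0.0, 0.0]
force: [-0.0, -0.6, -2.2]
finger_gap: 0.457
gripper_force: 10.7
```

```bash
python3 v2.py w5
```

```text
[ 0.43003586 -0.30651914  0.27833443] [[0.936, 0.352, 0.0], [0.352, -0.936, -0.0], [-0.0, 0.0, -1.0]] 10.325 0.4568021186127185
10.668164938688278 [-0.02199525 -0.58929057 -2.17720559] [-0.00201772  0.04725299  0.0283475 ]
```

View pics/w5.png

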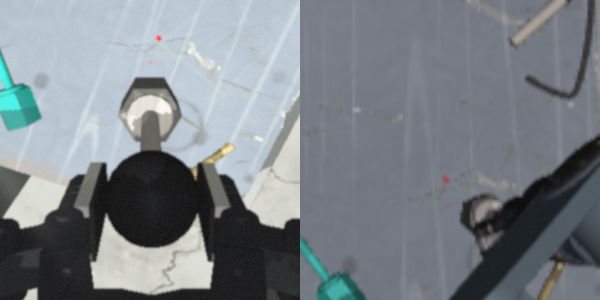

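The key hangs head down. The top of its head shows at crop (150,117) and the ball at (152,200). Measuring the tilt while tightening.

Call:
apply_moves(
  plan=[
    [0,0,0,0,0,0,0.115],
    [0,0,0,0,0,0,0.14],
    [0,0,0,0,0,0,1],
    [0,0,0,0,0,0,1],
  ],
  force=80,
)

```text
t: 10.92
tcp_pos: [0.43, -0.3065, 0.2783]
tool_rot: [0.984, 0.179, -0.0, -0.0]
force: [-0.6, -0.6, -2.5]
finger_gap: 0.427
gripper_force: 80.1
```

```bash
cat > tilt.py <<'E'
from key import *
M=calibration("wrist")["mount"];K=calibration("wrist")["camera_matrix"]
def tray(uv,ax,v):
    o=M[:3,3];d=M[:3,:3]@np.linalg.solve(K,[uv[0],uv[1],1]);return o+d*(v-o[ax])/d[ax]
hsv=cv2.cvtColor(im,cv2.COLOR_BGR2HSV)
b=[(st,c) for st,c in blobs(im[150:360,215:350].max(2)<35,300)];print("dark",b)
roi=im[170:245,240:320];
for th in(150,165,180): print(th,blobs((roi.min(2)>th)&(np.ptp(roi.astype(int),axis=2)>8),80))
B=tray((282,300),0,0.);print("ball tool",B)
H=tray((280,217),2,B[2]+.11);print("headtop tool",H,"tilt deg x,y",np.degrees(np.arctan2((H-B)[:2],.11)))
E
python3 tilt.py w6
python3 - <<'E'
import sys;sys.path.insert(0,'.')
from h import *
C=cam("top");S=cam("scene");im=cv2.imread("pics/top1.png")
# rim ellipse in top: edge points on left arc bright rim
g=cv2.cvtColor(im,cv2.COLOR_BGR2GRAY)
c=cv2.HoughCircles(cv2.GaussianBlur(g[195:275,140:215],(3,3),0),cv2.HOUGH_GRADIENT_ALT,1,20,param1=150,param2=.5,minRadius=8,maxRadius=35)
print(c)
for z,uv in((.096,(175.2,232)),(.05,(181,232)),(.008,(181,232))):print(z,ray(C,uv,z))
im2=cv2.imread("pics/scene1.png")
c2=ray(S,(187,246),.096);print("scene rim",c2)
E
```

```text
[ 0.43001397 -0.30650612  0.27832649] [[0.936, 0.352, -0.0], [0.352, -0.936, -0.0], [-0.0, -0.0, -1.0]] 10.925 0.42748642184662455
dark [([10, 101, 114, 98, 7293], array([ 67.1, 149.7])), ([122, 163, 13, 47, 361], array([129.2, 187.5]))]
150 [([0, 0, 80, 75, 2667], array([39. , 35.3])), ([10, 22, 53, 41, 1073], array([37. , 40.6]))]
165 [([0, 0, 80, 75, 2612], array([38.9, 35.2])), ([11, 23, 52, 37, 877], array([36.6, 38.7]))]
180 [([0, 0, 80, 75, 2013], array([31.8, 28.5])), ([13, 23, 49, 37, 717], array([34.8, 37.1])), ([53, 49, 27, 26, 441], array([69.2, 64.3]))]
ball tool [ 0.         -0.0016885  -0.01812512]
headtop tool [-0.00234386 -0.00283387  0.09187488] tilt deg x,y [-1.22066181 -0.59657132]
[[[37.       37.       22.964817]
  [37.       37.       10.783461]]]
0.096 [0.52449455 0.29326608 0.096     ]
0.05 [0.52637113 0.28596602 0.05      ]
0.008 [0.52827118 0.29353609 0.008     ]
scene rim [0.52084922 0.29476051 0.096     ]
```

The ball is at pad depth and the key hangs within about 2° of plumb. Carrying it towards the holder and stopping short for a close look.

Call:
apply_moves(
  plan=[
    [0.009,-0.0165,-0.005,0,0,0,1],
    [0.01875,-0.033,-0.005,0,0,0,1],
    [0.01875,-0.033,-0.005,0,0,0,1],
    [0.01875,-0.033,-0.005,0,0,0,1],
    [0.01875,-0.033,0,0,0,0,1],
    [0.01875,-0.033,0,0,0,0,1],
    [0.01875,-0.033,0,0,0,0,1],
    [0.01875,-0.033,0,0,0,0,1],
  ],
  force=80,
)

```text
t: 11.98
tcp_pos: [0.4737, -0.023, 0.2988]
tool_rot: [0.984, 0.179, 0.0, -0.0]
force: [0.2, 1.0, -2.4]
finger_gap: 0.425
gripper_force: 80.4
```

Call:
apply_moves(
  plan=[
    [0.01875,-0.033,0,0,0,0,1],
    [0.01875,-0.033,0,0,0,0,1],
    [0.01875,-0.033,0,0,0,0,1],
    [0.01875,-0.033,0,0,0,0,1],
    [0.009,-0.0165,0,0,0,0,1],
    [0,0,0,0,0,0,1],
    [0,0,0,0,0,0,1],
  ],
  force=80,
)

```text
t: 12.85
tcp_pos: [0.5001, 0.1424, 0.2983]
tool_rot: [0.984, 0.179, -0.0, 0.0]
force: [-0.6, 0.7, -3.0]
finger_gap: 0.432
gripper_force: 80.6
```

```bash
python3 key.py w7; python3 - <<'E'
from h import *
s=sense();C=cam("wrist",s);print(proj(C,[.525,.293,.096]),proj(C,[.526,.293,.008]))
E
```

```text
[0.50005909 0.14241483 0.29829628] [[0.936, 0.352, -0.001], [0.352, -0.936, -0.001], [-0.001, 0.001, -1.0]] 12.85 0.43220008284945977
[139.135577    97.42339069] [168.19173107  96.41001551]
```

View pics/w7.png

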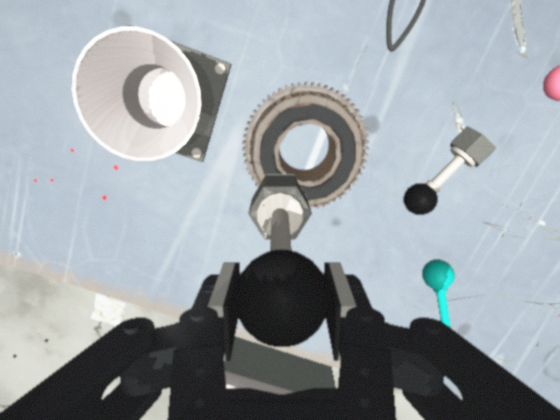

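The rim spans columns 73–201 and rows 26–160, so its centre is near (137,93). The short key is undisturbed, with its ball at (420,199). Fitting the rim.

```bash
python3 - <<'E'
from h import *
s=sense();C=cam("wrist",s);im=cv2.imread("pics/w7.png").astype(int)
m=((im[:,:,2]-im[:,:,0]>-8)&(im.max(2)>90)).astype(np.uint8);m[:, 215:]=0;m[170:]=0
m=cv2.morphologyEx(m,cv2.MORPH_OPEN,np.ones((5,5)))
cs=max(cv2.findContours(m,0,2)[0],key=cv2.contourArea);h=cv2.convexHull(cs)
P=np.array([ray(C,p[0],.096)[:2] for p in h]).astype(np.float32)
print(cv2.fitEllipse(h),cv2.fitEllipse(P))
# floor: bright disc
f=(im.min(2)>238).astype(np.uint8);f[:,215:]=0
for st,c in blobs(f,200):print(st,c,ray(C,c,.008))
E
```

```text
((147.9535675048828, 96.49250793457031), (133.6240997314453, 160.90174865722656), 122.26775360107422) ((0.5252428650856018, 0.28415730595588684), (0.12339144200086594, 0.1405239999294281), 3.5707807540893555)
[72, 27, 129, 134, 1301] [137.3  96.7] [0.51316058 0.32623846 0.008     ]
[148, 72, 38, 55, 1541] [166.7  98.6] [0.52305747 0.29398057 0.008     ]
[95, 295, 29, 30, 432] [108.2 308.3] [0.22442614 0.29751655 0.008     ]
```

```bash
python3 - <<'E'
from h import *
s=sense();C=cam("wrist",s);im=cv2.imread("pics/w7.png")
n,l,st,c=cv2.connectedComponentsWithStats((im.min(2)>238).astype(np.uint8))
i=[k for k in range(n) if st[k][0]==72 and st[k][1]==27][0]
ys,xs=np.nonzero(l==i);h=cv2.convexHull(np.stack([xs,ys],1).astype(np.int32))
P=np.array([ray(C,p[0],.096)[:2] for p in h]).astype(np.float32)
print(cv2.fitEllipse(P))
w=np.array([.526,.2945])-s["tcp_pos"][:2];print(w@[.936,.352],w@[.352,-.936])
E
```

```text
((0.5244835019111633, 0.29547619819641113), (0.11650488525629044, 0.1170416995882988), 94.40660858154297)
0.0777667710349813 -0.1335208094674345
```

The rim centre is (0.525, 0.295). Moving over it, with a small allowance for the key's lean.

Call:
apply_moves(
  plan=[
    [0.013,-0.022,0,0,0,0,1],
    [0.02,-0.033,0,0,0,0,1],
    [0.02,-0.033,0,0,0,0,1],
    [0.016,-0.027,0,0,0,0,1],
    [0.01,-0.017,0,0,0,0,1],
    [0,0,0,0,0,0,1],
    [0,0,0,0,0,0,1],
  ],
  force=80,
)

```text
t: 13.78
tcp_pos: [0.5277, 0.2931, 0.2981]
tool_rot: [0.984, 0.178, -0.001, 0.001]
force: [-1.0, 0.0, -2.9]
finger_gap: 0.43
gripper_force: 80.8
```

```bash
python3 - <<'E'
from h import *
s=sense();im=snapshot("wrist")[100:400,130:430,::-1];sc=snapshot("scene")[80:320,120:320,::-1]
cv2.imwrite("pics/w8.png",np.hstack([im,cv2.resize(sc,(400,480))[90:390]]))
print(s["tcp_pos"])
E
```

```text
[0.52774866 0.29313333 0.29810565]
```

View pics/w8.png

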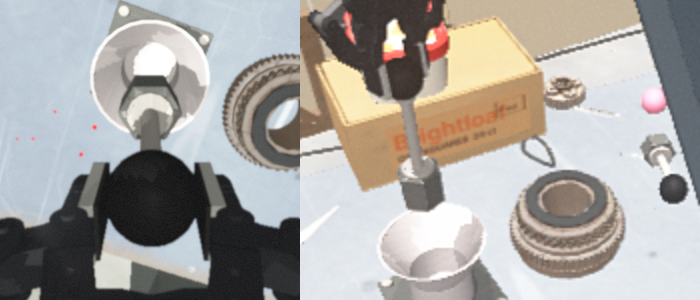

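The key hangs over the funnel's centre, with the head at crop (150,105) and the rim centred near (150,78) below it. Lowering in stages, watching the force.

Call:
apply_moves(
  plan=[
    [0,0,0.015,0,0,0,1],
    [0,0,0.025,0,0,0,1],
    [0,0,0.025,0,0,0,1],
    [0,0,0.025,0,0,0,1],
    [0,0,0.015,0,0,0,1],
    [0,0,0.01,0,0,0,1],
    [0,0,0,0,0,0,1],
  ],
)

```text
t: 14.75
tcp_pos: [0.5277, 0.2943, 0.1827]
tool_rot: [0.984, 0.179, -0.001, 0.0]
force: [-0.7, 0.2, -2.2]
finger_gap: 0.425
gripper_force: 80.8
```

Call:
apply_moves(
  plan=[
    [0,0,0.009,0,0,0,1],
    [0,0,0.009,0,0,0,1],
    [0,0,0.009,0,0,0,1],
    [0,0,0.006,0,0,0,1],
    [0,0,0,0,0,0,1],
    [0,0,0,0,0,0,1],
  ],
)

```text
t: 15.5
tcp_pos: [0.5282, 0.2945, 0.1505]
tool_rot: [0.984, 0.179, 0.0, -0.0]
force: [0.5, -0.0, -2.5]
finger_gap: 0.423
gripper_force: 80.8
```

Call:
apply_moves(
  plan=[
    [0,0,0.003,0,0,0,1],
    [0,0,0.002,0,0,0,1],
    [0,0,0.002,0,0,0,1],
    [0,0,0,0,0,0,1],
  ],
)

```text
t: 16.0
tcp_pos: [0.5311, 0.2959, 0.1482]
tool_rot: [0.984, 0.179, 0.005, -0.001]
force: [-2.4, 0.3, 16.5]
finger_gap: 0.426
gripper_force: 82.9
```

Call:
apply_moves(
  plan=[
    [0,0,0.001,0,0,0,1],
    [0,0,0.001,0,0,0,1],
    [0,0,0,0,0,0,1],
  ],
)

```text
t: 16.38
tcp_pos: [0.532, 0.2962, 0.1482]
tool_rot: [0.984, 0.179, 0.006, -0.001]
force: [-3.7, 0.2, 25.4]
finger_gap: 0.424
gripper_force: 83.6
```

Contact came about 6–8 mm earlier than expected. Before going further I'm checking the ball's place in the grip, and the contact moment.

```bash
python3 - <<'E'
from h import *
s=sense();im=snapshot("wrist")[:,:,::-1].copy();cv2.imwrite("pics/w9.png",im)
R=Ro.from_quat(s["tool_rot"]).as_matrix()
print("F",s["force"],"M",s["ft_torque"],"tool F",R.T@s["force"],"tool M",R.T@s["ft_torque"],s["tcp_pos"])
def ball(n,I):
    g=cv2.cvtColor(I,cv2.COLOR_BGR2GRAY);g=np.clip(g.astype(int)*3,0,255).astype(np.uint8)
    c=cv2.HoughCircles(cv2.GaussianBlur(g,(3,3),0),cv2.HOUGH_GRADIENT,1.5,100,param1=120,param2=15,minRadius=40,maxRadius=56);print(n,None if c is None else c[0][:3])
for n in("w2","w3","w4","w5","w8"):
    I=cv2.imread(f"pics/{n}.png")[:300,:300]; ball(n,I)
ball("now",im[100:400,130:430])
S=cam("scene");sc=snapshot("scene")[:,:,::-1];cv2.imwrite("pics/s9.png",sc)
# rod: bright steel column between fingers and cup, widths by row along expected axis
for z in(.06,.08,.1,.12,.14,.158,.165):print(z,proj(S,[.526,.2945,z]).round(1))
u0=[int(v) for v in proj(S,[.526,.2945,.12])]
for r in range(u0[1]-30,u0[1]+50,5):print(r,sc[r,u0[0]-16:u0[0]+17:2].max(1).tolist())
E
```

```text
F [-3.73782583  0.21461952 25.40364547] M [-0.14724283  0.7094648  -0.03645009] tool F [ -3.11122359  -1.51630011 -25.44373653] tool M [ 0.11164331 -0.71586121  0.03778711] [0.5319853  0.29622551 0.14822019]
w2 [[150.75 197.25  49.9 ]
 [ 27.75 176.25  44.8 ]
 [278.25 176.25  47.5 ]]
w3 [[152.25 198.75  48.55]
 [275.25 176.25  44.8 ]
 [ 27.75 179.25  43.  ]]
w4 [[153.75 197.25  50.2 ]
 [ 48.75 237.75  51.85]
 [275.25 177.75  43.3 ]]
w5 [[152.25 197.25  46.9 ]
 [ 48.75 237.75  51.85]
 [260.25 237.75  51.85]]
w8 [[150.75 198.75  46.9 ]
 [297.75 129.75  46.9 ]
 [ 27.75 180.75  43.15]]
now [[150.75 198.75  46.75]
 [260.25 243.75  51.85]
 [ 27.75 186.75  40.9 ]]
0.06 [188.5 255.7]
0.08 [187.2 249.6]
0.1 [185.9 243.2]
0.12 [184.6 236.7]
0.14 [183.2 230. ]
0.158 [181.9 223.8]
0.165 [181.4 221.3]
206 [60, 64, 63, 64, 205, 193, 179, 70, 63, 65, 59, 58, 117, 177, 197, 186, 245]
211 [65, 65, 58, 189, 176, 175, 198, 87, 60, 64, 74, 151, 133, 241, 237, 238, 236]
216 [67, 65, 64, 91, 56, 59, 57, 60, 59, 56, 63, 131, 138, 239, 238, 237, 238]
221 [63, 64, 123, 122, 62, 65, 62, 62, 58, 54, 60, 87, 248
[... 385 characters left out ...]
, 242, 245, 249, 250, 254, 161, 152, 215, 254, 255, 255, 228, 225, 224]
251 [223, 221, 227, 227, 233, 241, 248, 182, 161, 161, 145, 222, 222, 222, 195, 192, 199]
256 [184, 195, 203, 216, 154, 168, 173, 238, 242, 159, 154, 135, 197, 190, 142, 197, 187]
261 [230, 174, 170, 187, 142, 159, 149, 246, 249, 149, 152, 157, 159, 136, 207, 247, 147]
266 [162, 148, 152, 153, 166, 157, 162, 161, 165, 166, 170, 163, 163, 161, 152, 149, 167]
271 [153, 151, 147, 153, 173, 187, 191, 200, 201, 204, 202, 199, 191, 190, 183, 181, 175]
276 [153, 151, 148, 147, 157, 182, 184, 193, 198, 191, 197, 191, 189, 190, 188, 180, 175]
281 [156, 154, 151, 149, 151, 149, 162, 224, 188, 200, 194, 196, 195, 191, 181, 175, 94]
```

The ball's silhouette in the scene view ends near row 232, which puts its centre at about z = 0.158. The moment places the contact under the foot, not at the wall, so the foot is on the tube floor. The ball slipped a few mm in the pads during the swing. Relieving the pressure, then easing the grip so the foot beds flat.

Call:
apply_moves(
  plan=[
    [0,0,-0.002,0,0,0,1],
    [0,0,-0.002,0,0,0,1],
    [0,0,-0.001,0,0,0,1],
    [0,0,0,0,0,0,1],
  ],
)

```text
t: 16.98
tcp_pos: [0.5296, 0.2952, 0.1483]
tool_rot: [0.984, 0.179, 0.002, -0.001]
force: [-1.0, 0.9, 7.7]
finger_gap: 0.422
gripper_force: 81.6
```

Call:
apply_moves(
  plan=[
    [0,0,0,0,0,0,0.14],
    [0,0,0,0,0,0,0.14],
  ],
)

```text
t: 17.23
tcp_pos: [0.5296, 0.2952, 0.1483]
tool_rot: [0.984, 0.179, 0.002, -0.001]
force: [0.1, 1.3, 4.5]
finger_gap: 0.428
gripper_force: 70.6
```

Call:
apply_moves(
  plan=[
    [0,0,0,0,0,0,0.12],
    [0,0,0,0,0,0,0.11],
    [0,0,0,0,0,0,0.11],
  ],
)

```text
t: 17.6
tcp_pos: [0.5296, 0.2952, 0.148]
tool_rot: [0.984, 0.179, 0.002, -0.0]
force: [-1.0, 0.7, 6.5]
finger_gap: 0.45
gripper_force: 31.2
```

Call:
apply_moves(
  plan=[
    [0,0,0,0,0,0,0.1],
    [0,0,0,0,0,0,0.095],
    [0,0,0,0,0,0,0.095],
  ],
)

```text
t: 17.98
tcp_pos: [0.5295, 0.2951, 0.1478]
tool_rot: [0.984, 0.179, 0.002, -0.0]
force: [0.3, 1.7, 6.8]
finger_gap: 0.452
gripper_force: 17.4
```

Call:
apply_moves(
  plan=[
    [0,0,0,0,0,0,0.088],
    [0,0,0,0,0,0,0.085],
    [0,0,0,0,0,0,0.083],
    [0,0,0,0,0,0,0.083],
    [0,0,0,0,0,0,0.083],
  ],
)

```text
t: 18.6
tcp_pos: [0.5294, 0.2951, 0.1477]
tool_rot: [0.984, 0.179, 0.002, -0.0]
force: [-0.2, 2.0, 5.8]
finger_gap: 0.458
gripper_force: 8.2
```

```bash
python3 - <<'E'
from h import *
s=sense();R=Ro.from_quat(s["tool_rot"]).as_matrix();print(s["force"],R.T@s["ft_torque"],s["tcp_pos"],s["gripper_force"],s["finger_gap"])
im=snapshot("wrist")[:,:,::-1].copy();cv2.imwrite("pics/w10.png",im);sc=snapshot("scene");cv2.imwrite("pics/s10.png",sc[:,:,::-1])
for r in range(214,264,3):print(r,sc[r,168:203].max(1).tolist())
E
```

```text
[-0.19016034  2.04555148  5.76592761] [0.06888783 0.04100112 0.03769773] [0.52942284 0.29514982 0.14771312] 8.211040198802948 0.45841473436424585
214 [64, 76, 64, 63, 62, 69, 149, 250, 243, 243, 240, 244, 231, 163, 249, 237, 85, 60, 61, 65, 64, 62, 77, 137, 150, 73, 146, 243, 238, 238, 237, 239, 237, 237, 239]
217 [73, 78, 58, 67, 68, 58, 57, 46, 57, 53, 62, 55, 56, 57, 58, 60, 55, 55, 61, 53, 54, 61, 65, 103, 162, 129, 161, 243, 239, 236, 238, 237, 237, 237, 238]
220 [71, 75, 65, 67, 65, 75, 94, 59, 59, 60, 56, 59, 61, 58, 62, 62, 57, 59, 58, 61, 55, 55, 54, 70, 118, 189, 243, 239, 238, 238, 238, 239, 236, 237, 239]
223 [65, 64, 60, 98, 167, 159, 144, 96, 58, 60, 60, 64, 67, 68, 66, 61, 62, 59, 61, 56, 62, 59, 55, 152, 248, 242, 238, 237, 236, 237, 237, 238, 240, 240, 240]
226 [67, 65, 65, 65, 107, 166, 153, 142, 58, 60, 64, 67, 63, 61, 61, 57, 62, 60, 64, 58, 55, 47, 149, 255, 249, 246, 244, 243, 244, 239, 239, 240, 238, 237, 236]
229 [67, 66, 66, 63, 72, 125, 162, 152, 121, 58, 60, 59, 63, 61, 60, 60, 65, 61, 57, 54, 75, 204, 255, 255, 254, 254, 254, 255, 255, 238, 237, 235, 237, 
[... 1280 characters left out ...]
 212, 216, 221, 224, 225, 233, 233, 223, 164, 175, 180, 185, 190, 189, 153, 163, 160, 149, 146, 214, 248, 206, 210, 197, 181, 233, 227, 193, 191, 182, 180, 180]
256 [183, 189, 194, 202, 201, 211, 214, 206, 152, 158, 164, 171, 168, 165, 231, 248, 244, 211, 159, 161, 157, 141, 134, 162, 191, 193, 189, 142, 106, 165, 226, 186, 184, 181, 167]
259 [169, 172, 176, 180, 185, 192, 188, 136, 148, 156, 172, 192, 187, 232, 246, 244, 244, 245, 213, 160, 163, 153, 151, 155, 151, 155, 152, 136, 117, 118, 165, 218, 255, 255, 237]
262 [247, 255, 242, 202, 195, 176, 168, 137, 142, 155, 156, 143, 138, 167, 226, 240, 245, 237, 167, 167, 150, 151, 162, 178, 206, 218, 255, 255, 244, 138, 151, 152, 155, 147, 140]
```

The rod's slope in the scene view (0.19 px per row against 0.21 for plumb) shows the key upright. The ball height matches standing on the floor, and the moment has vanished. Unloading the last press and releasing gently.

Call:
apply_moves(
  plan=[
    [0,0,-0.001,0,0,0,0.083],
    [0,0,0,0,0,0,0.08],
    [0,0,0,0,0,0,0.075],
    [0,0,0,0,0,0,0.06],
    [0,0,0,0,0,0,0.03],
    [0,0,0,0,0,0,-0.02],
    [0,0,0,0,0,0,-0.1],
    [0,0,0,0,0,0,-0.2],
  ],
)

```text
t: 19.7
tcp_pos: [0.5279, 0.2944, 0.1472]
tool_rot: [0.984, 0.179, -0.0, 0.0]
force: [-0.2, 0.5, 0.3]
finger_gap: 0.598
gripper_force: 0.0
```

```bash
python3 - <<'E'
from h import *
s=sense();print(s["force"],s["tcp_pos"],s["finger_gap"])
sc=snapshot("scene");cv2.imwrite("pics/s11.png",sc[:,:,::-1])
for r in range(217,260,6):print(r,sc[r,168:203].max(1).tolist())
E
```

```text
[-0.18149672  0.47100463  0.3422035 ] [0.52788006 0.29436268 0.14719213] 0.5981074220099859
217 [71, 60, 57, 61, 139, 243, 128, 43, 49, 52, 60, 61, 59, 63, 61, 59, 57, 48, 57, 84, 57, 64, 60, 58, 58, 65, 102, 170, 215, 244, 239, 237, 237, 239, 238]
223 [59, 65, 94, 141, 146, 90, 56, 62, 62, 61, 67, 71, 72, 64, 59, 62, 60, 62, 60, 58, 59, 48, 136, 248, 239, 240, 237, 238, 236, 237, 238, 238, 238, 241, 240]
229 [64, 62, 76, 120, 158, 146, 98, 57, 61, 61, 64, 56, 60, 60, 63, 61, 62, 61, 55, 51, 144, 255, 255, 255, 254, 254, 254, 255, 255, 237, 238, 237, 243, 239, 242]
235 [240, 246, 224, 219, 167, 176, 232, 255, 253, 253, 255, 255, 209, 153, 154, 151, 150, 157, 238, 255, 254, 254, 254, 253, 253, 253, 254, 255, 254, 230, 240, 229, 228, 226, 226]
241 [235, 236, 238, 242, 242, 244, 245, 246, 248, 248, 250, 250, 253, 252, 151, 164, 159, 154, 140, 210, 255, 254, 253, 253, 254, 254, 254, 254, 255, 232, 226, 231, 226, 224, 220]
247 [227, 229, 232, 234, 235, 238, 241, 242, 245, 246, 248, 250, 250, 253, 254, 180, 155, 164, 155, 137, 191, 255, 255, 254, 254, 255, 255, 255, 222, 226, 225, 225, 225, 220, 216]
253 [212, 213, 219, 224, 225, 223, 223, 227, 231, 234, 221, 170, 177, 181, 186, 184, 165, 163, 163, 161, 144, 155, 235, 242, 208, 188, 179, 228, 228, 197, 196, 189, 185, 179, 180]
259 [168, 170, 177, 184, 188, 193, 184, 134, 143, 160, 162, 145, 171, 239, 246, 242, 244, 243, 175, 161, 159, 152, 149, 157, 154, 152, 151, 126, 111, 142, 226, 217, 255, 255, 236]
```

The key stands free and moved by less than a pixel. Opening fully and withdrawing straight up.

Call:
apply_moves(
  plan=[
    [0,0,0,0,0,0,-0.7],
    [0,0,0,0,0,0,-1],
    [0,0,0,0,0,0,-1],
    [0,0,-0.01,0,0,0,-1],
    [0,0,-0.02,0,0,0,-1],
    [0,0,-0.03,0,0,0,-1],
    [0,0,-0.04,0,0,0,-1],
    [0,0,-0.04,0,0,0,-1],
  ],
)

```text
t: 20.75
tcp_pos: [0.5278, 0.2944, 0.2892]
tool_rot: [0.984, 0.179, 0.0, -0.0]
force: [0.1, -1.2, -0.3]
finger_gap: 1.001
gripper_force: 0.0
```

Call:
apply_moves(
  plan=[
    [0,0,-0.02,0,0,0,-1],
    [0,0,0,0,0,0,-1],
    [0,0,0,0,0,0,-1],
  ],
)

```text
t: 21.12
tcp_pos: [0.5272, 0.2942, 0.3065]
tool_rot: [0.984, 0.179, -0.001, 0.0]
force: [-0.7, 0.3, -0.7]
finger_gap: 1.0
gripper_force: 0.0
```

```bash
python3 - <<'E'
from h import *
s=sense();print(s["force"],s["tcp_pos"],s["t"])
sc=snapshot("scene");cv2.imwrite("pics/s12.png",sc[:,:,::-1]);S=cam("scene")
I=sc[190:300,150:230]
for st,c in blobs(I.max(2)<85,80):print(st,c+[150,190])
print("expect ball",proj(S,[.528,.2945,.158]))
for r in(237,240,243,246,249):
    d=np.nonzero(sc[r,170:200].max(1)<200)[0]+170;print(r,d.min(),d.max())
W=cam("wrist",s);w=snapshot("wrist")
for st,c in blobs(w.max(2)<60,300):print(st,c,ray(W,c,.158).round(4))
T=cam("top");t=snapshot("top")[190:250,275:320]
for st,c in blobs(t.max(2)<80,30):print("short",c+[275,190])
E
```

```text
[-0.71459002  0.26918527 -0.74634817] [0.52722963 0.29422578 0.306524  ] 21.125
[22, 25, 18, 18, 255] [180.5 223.7]
expect ball [181.51983594 223.23617052]
237 181 185
240 182 186
243 183 187
246 183 187
249 184 189
[257, 170, 46, 46, 1624] [279.4 192.5] [0.526  0.2975 0.158 ]
[496, 241, 34, 28, 685] [512.  254.5] [0.5456 0.0838 0.158 ]
[0, 277, 560, 143, 34651] [280.2 377.4] [0.3466 0.2294 0.158 ]
short [297.2 203.4]
short [308.3 207. ]
short [293.5 232.5]
```

The ball is at (0.526, 0.2975, 0.158), within a pixel of where an upright key should stand. The short key hasn't moved. Signing off.

```bash
python3 -c "
from station import *
print(sign_off())"
```

```text
the job is handed in; nothing more can be done
None
```

The long hex key now stands upright on the floor of the holder's tube, ball up; the gripper is clear, the short key did not move, and the job was handed in at about 21 s.

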